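# Set and lock the slanted hold-down of a workshop jig

### The arm

A 6-joint arm with a two-finger parallel gripper is mounted at the origin on the work surface. World frame = base frame: x ahead of the robot, y to its left, z up, the work surface at z = 0. Lengths are in m, angles in rad, forces in N, time in s.
With the tool pointing down it reaches from about 0.35 to 0.975 m from the base axis. Payload 4.9 kg.
Tool frame: the origin (TCP) lies at the very end of the fingers, on their centre line; the grasp point (between the pads) lies ctrl.grip_point_offset behind it (ctrl.grip_point_offset is the distance from the TCP to the grasp point, in m); z points along the fingers, y is the direction in which the jaws open and shut (so a half turn about z gives the same grasp; the last joint's range is limited). The gripper opens to 85 mm and grips with 20 to 120 N. Pads are 22 mm wide; open, the fingers measure 114 mm over their backs; the gripper's body (76 mm by 85 mm) begins 54 mm behind the grasp point. The pads swing forward as they close: fully open they stand 13 mm farther back than shut.
Start: joints at [1.214, 0.053, 1.613, -0, 1.476, -0.119], TCP at [0.147, 0.607, 0.231] pointing down, gripper open.
Joint ranges: [-3.01, 3.01], [-1.01, 2.22], [0.06, 2.58], [-1.02, 4.17], [0.09, 2.62], [-3.14, 3.14]. Speed limits (rad/s): [2.57, 2.57, 3.14, 3.14, 3.14, 3.14].

### API

Orientations are given as a rotation vector (axis times angle).
In Python, from station import ctrl gives the robot as it stands. The module is installed in compiled form; this text tells all that it offers.
- The arm moves only by the shell command python3 -m creep 'ROWS' [FORCE]. ROWS is JSON, a list of rows, each a list of 5 numbers: the closure in counts, from 0 (fully open) to 255 (shut), then the shift along the tool's x, y, z in mm, then the turn about the tool's z in rad. A call has 1 to 12 rows; each row is the pose to reach, as a shift and turn from the pose commanded when the call began, along the tool's axes at that moment; what a row does not reach only later rows make up. A row lasts 1/12 s, in which the tool goes at most 41.7 mm and 7.16 degrees, less where a joint would pass 70% of its speed; a pose out of reach is approached as far as the arm can. A call with a gripper value outside its range is refused whole. The fingers move at their own pace and stop on an object; FORCE is the grip in N (left out, the last holds). Time passes only in rows, so rows that repeat a pose let the fingers close. It gives the time, the measured TCP pose, the force and the opening at its end, in the units of the state.
- ctrl.get_obs(): the state, without advancing time (a new reading comes with each control period).
- ctrl.get_image(name): name is "side" or "top"; returns the picture (384x512x3 uint8, red, green, blue); there is no depth.
- ctrl.calibration(name): a dict with "fx", "fy", "cx", "cy" (pixels), "R" (3x3) and "t" (3): a world point X has camera coordinates R X + t. Camera axes: x right, y down, z forward; pixel columns grow to the right and rows downward; lengths in m; the calibration is good to about 2 mm. A picture is of the moment at which its call begins. calibration takes no time and is no camera call.
- ctrl.finish_job(): hands the job in, once; it reports no verdict.
Trained networks look in the newest picture that a camera, given by its name, has taken for a name from the list of things; names that differ only in an ending like _2 or _b are one class to them, and where a whole thing is asked for, a point or a joint stands for the part that bears it (a point fixed in the world has none). Each returns a list of dicts, best first, with "conf" (0 to 1); they miss things now and then, are a little off and sometimes report something else, mostly with a low value. They report only what shows in the picture. A call takes as long as a camera call.
- ctrl.boxes_of(camera, label): "rect" ([left, top, width, height] in pixels, round what is visible of it).
- ctrl.outline_of(camera, label): "mask" (384x512 bool, what is visible of it) and "rect" ([left, top, width, height] in pixels, round what is visible of it).
The state is a dict: "t": time; "q": joint angles; "dq": joint speeds; "effort": joint torques, N m; "tool_pos": TCP position; "tool_rot": TCP orientation; "contact_force": force on the tool from outside, world axes, zero at the start; "wrist_torque": the same for the moment, N m; "opening": finger opening in m.
Only numpy, scipy, OpenCV 4.12 (cv2) and the standard library are available. Lean on these libraries where they do the work, as an engineer would, in place of code of your own. Each camera call takes 0.05 s, during which the arm holds its last target. There are 200 camera calls.

### The job

Set the slanted hold-down to the board in the jig: slacken the jam nut by swinging its handle well over, then turn the square-headed screw in until its rubber foot bears snugly on the board without crushing it, and finally swing the handle back until the jam nut is fully tight again. Let go and leave the foot bearing on the board and the things lying around undisturbed.

Things in the scene. Friction and masses are not known exactly. Their poses are not given: they have to be found in the camera images.
- jig: the only jig: plywood base 300 x 270 x 20 mm fixed to the bench, two steel cheeks carrying a slanted steel block. Origin under the base, which reaches 130 mm to -x and 170 mm to +x of it; z up, x from the screw head's side towards board and fence. The screw's axis lies in the jig's x-z plane, 27 degrees from vertical, its upper end leaning to -x
- screw_head (a point): centre of the adjuster screw's square steel head, 44 mm across flats, 30 mm long along the axis. z: the screw's axis, pointing out of the jig (up and to its -x); x and y square to the flats, turning with the head. Its middle is 40 to 54 mm above the plane of the nut's handle, measured along the axis; at least 14 mm of bare thread lies below the head
- screw (a joint): turn of the adjuster screw, rad, growing as it goes in: clockwise seen from outside the head, 4 mm per rad, head moving along. It starts at 0. Slack nut: about 0.15 N m; tight nut: locked (over 1 N m). The foot meets the board somewhere from 0.8 to 2.3; from there the torque rises by about 0.7 N m per rad (foot: about 40 N per mm). A clear rise, by about 0.3 N m, is snug; the thread's friction holds it
- nut (a joint): turn of the jam nut about the screw's axis, rad: 0 is tight (stop), grows when slackened, counter-clockwise seen from outside the screw's head; stop at 1.2. Needs about 0.5 N m, up to about 0.9 N m in the last 0.3 rad before tight; stays where it is left
- nut_grip (a point): middle of the thick end of the nut's steel handle (end 18 x 18 x 54 mm), 110 mm out from the screw's axis; the handle's tip is at 139 mm, its inner part 14 mm wide. y points outwards along the handle, z along the screw's axis out of the jig; tightening moves it to its +x, slackening to -x. It starts tight, pointing to the jig's +y and 20 degrees up the slope
- pad: the black rubber foot at the lower end of the screw, a dome of 14 mm radius; origin at the dome's centre, z along the screw's axis
- board: the pale wooden board, 88 x 250 mm, lying fixed in the jig between cheeks and fence; its thickness is not known beforehand, its flat top is 40 mm above its origin; in xy the board's middle lies 86 mm to +x of its origin
- tin_center (a point): bystander: brass-coloured tin, 104 mm across, 55 mm high; centre
- glue_center (a point): bystander: white glue bottle, 56 mm across, 170 mm high; centre
- tape_center (a point): bystander: roll of tape lying flat, 100 mm across, 30 mm high; centre
- offcut_center (a point): bystander: wooden offcut 70 x 45 x 22 mm lying on the jig's base; centre

How it is judged:
On the way, in this order (a step that is already met when the one before it is completed fails the run):
1. the jam nut is slackened by more than 0.4 rad (value of joint nut above 0.4 rad), for 0.2 s.
2. with the nut still slack, the foot is screwed down onto the board (value of joint nut above 0.3 rad and contact force between pad and board above 4 N), for 0.2 s.
At the end, for the whole second after the job is handed in: the jam nut is tight again (within 0.1 rad of its stop) and at rest, and the foot bears on the board with 3 to 200 N (value of joint nut below 0.1 rad and contact force between pad and board between 3 and 200 N and velocity of joint nut between -0.05 and 0.05 rad/s); the robot touches nothing.
It fails at once if the foot crushes the board (more than 200 N) (contact force between pad and board above 200 N).
It fails at once if the tin, glue bottle, tape roll or offcut is shifted by more than 30 mm (distance of any of tin_center, glue_center, tape_center, offcut_center from where it was at the start of the episode above 0.03 m).
It also fails if it takes over 72 s, if anything falls off the work surface, if the arm or the gripper's body presses on something with over 40 N, if the wrist force passes 120 N, or if a joint passes its speed limit or range.

## Working session

There is one attempt and no reset: what is moved stays moved. The work goes in short steps, Python scripts to look and compute and a shell command to move; the robot and the scene stay as the last step left them, time stands still between calls to the robot, and variables do not carry over. Pictures are saved under pics/ and viewed, about 8 in all and at most 12, crops included, and the job is handed in when it is done.

```bash
mkdir -p pics; ls
python3 - <<'E'
from station import ctrl
import cv2,numpy as np
o=ctrl.get_obs();print({k:np.round(v,3).tolist() for k,v in o.items()},ctrl.grip_point_offset)
for c in("side","top"):
    im=ctrl.get_image(c);cv2.imwrite(f"pics/{c}0.png",im[:,:,::-1])
    k=ctrl.calibration(c);R=np.array(k["R"]);print(c,k["fx"],k["cx"],k["cy"],"cam",(-R.T@k["t"]).round(3),R.round(3).tolist())
    for l in("jig","screw_head","nut_grip","board","pad","tin_center","glue_center","tape_center","offcut_center"):
        print(l,[(np.round(d["rect"]).tolist(),round(d["conf"],2)) for d in ctrl.boxes_of(c,l)][:2])
E
```

```text
pics
{'t': 0.0, 'q': [1.214, 0.053, 1.614, 0.0, 1.476, -0.119], 'dq': [-0.001, -0.0, 0.0, -0.003, 0.001, -0.001], 'effort': [0.001, -39.366, -37.019, 0.0, 0.007, -0.0], 'tool_pos': [0.147, 0.607, 0.23], 'tool_rot': [-0.373, -3.119, 0.003], 'contact_force': [-0.559, -0.194, 1.152], 'wrist_torque': [-0.106, -0.017, -0.003], 'opening': 0.085} 0.0187
side 469.849091367299 254.87255928211636 191.48981800516736 cam [-0.098 -0.769  0.816] [[0.753, -0.658, 0.013], [-0.362, -0.431, -0.827], [0.55, 0.618, -0.562]]
jig [([266.0, 240.0, 28.0, 27.0], 0.53)]
screw_head [([246.0, 164.0, 26.0, 25.0], 0.98)]
nut_grip [([232.0, 152.0, 43.0, 46.0], 0.52)]
board [([234.0, 152.0, 41.0, 45.0], 0.52), ([282.0, 273.0, 44.0, 41.0], 0.48)]
pad []
tin_center [([330.0, 240.0, 44.0, 40.0], 0.96)]
glue_center [([198.0, 142.0, 18.0, 58.0], 0.93)]
tape_center []
offcut_center [([264.0, 238.0, 31.0, 28.0], 0.58)]
top 347.83537957724934 249.83747986620244 198.99075810265208 cam [0.438 0.025 0.951] [[-0.002, -1.0, 0.008], [-0.986, 0.001, -0.168], [0.168, -0.008, -0.986]]
jig [([210.0, 139.0, 117.0, 128.0], 0.95)]
screw_head []
nut_grip [([211.0, 180.0, 74.0, 19.0], 0.87)]
board [([213.0, 147.0, 101.0, 52.0], 0.97)]
pad []
tin_center [([342.0, 157.0, 37.0, 38.0], 0.67)]
glue_center [([157.0, 188.0, 34.0, 26.0], 0.67)]
tape_center [([337.0, 214.0, 44.0, 37.0], 0.76), ([341.0, 156.0, 37.0, 40.0], 0.24)]
offcut_center [([301.0, 204.0, 22.0, 27.0], 0.69), ([212.0, 179.0, 70.0, 22.0], 0.67)]
```

Run:
```python
import cv2,numpy as np
a=cv2.imread("pics/top0.png")[120:290,140:400];b=cv2.imread("pics/side0.png")[120:290,180:400]
cv2.imwrite("pics/topc.png",cv2.resize(a,None,fx=3,fy=3,interpolation=2));cv2.imwrite("pics/sidec.png",cv2.resize(b,None,fx=3.5,fy=3.5,interpolation=2))
```

```text
(no output)
```

View pics/topc.png

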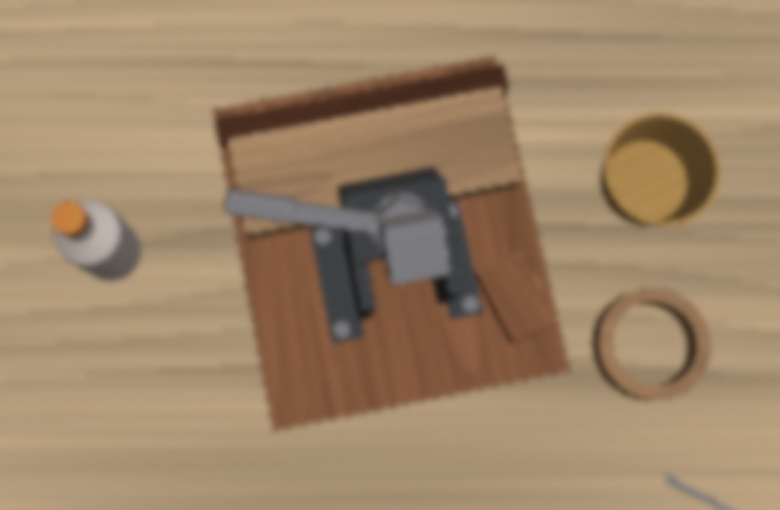

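View pics/sidec.png

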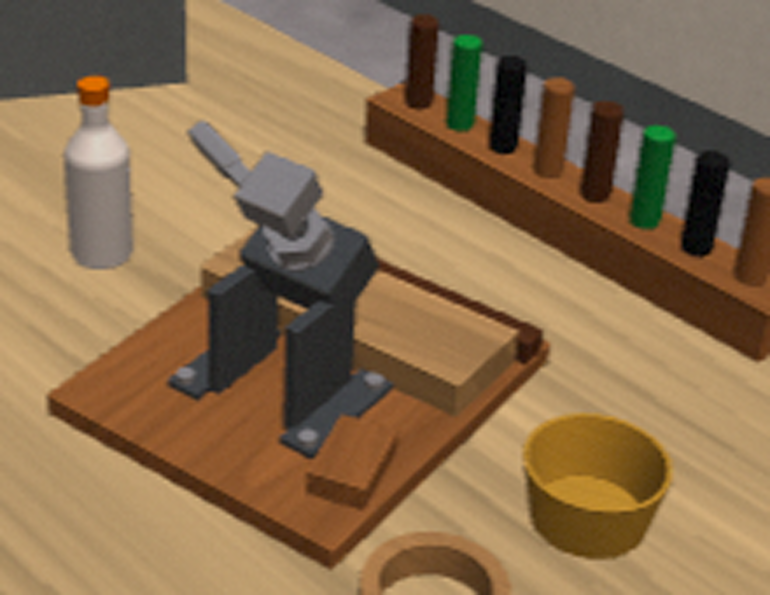

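The pictures show the jig yawed about 0.19 rad, with the head at about (279,202) in top and (259,176) in side. The handle's end is at about (227,189) in top and (242,163) in side. The glue bottle stands to the left, and the tin, tape and offcut to the right. Next I fit the geometry.

```bash
cat > h.py <<'E'
import numpy as np
from station import ctrl
from scipy.optimize import least_squares
K={c:ctrl.calibration(c) for c in("side","top")}
def proj(c,X):
    k=K[c];p=np.array(k["R"])@X+np.array(k["t"]);return np.array([k["fx"]*p[0]/p[2]+k["cx"],k["fy"]*p[1]/p[2]+k["cy"]])
def axes(yaw):
    xj=np.array([np.cos(yaw),np.sin(yaw),0]);yj=np.array([-xj[1],xj[0],0]);z=np.array([0,0,1.])
    s,c=np.sin(np.radians(27)),np.cos(np.radians(27));return xj,yj,-s*xj+c*z,c*xj+s*z
def handle(A,yaw,d,nut,r=.110):
    xj,yj,a,u=axes(yaw);b=np.radians(20)-nut
    return A-d*a+r*(np.cos(b)*yj+np.sin(b)*u)
E
python3 - <<'E'
from h import *
T=lambda x,y:np.array([140+x/3,120+y/3]);S=lambda x,y:np.array([180+x/3.5,120+y/3.5])
for c,l in(("top","screw_head"),("side","screw_head"),("top","nut_grip"),("side","nut_grip")):
    ctrl.get_image(c)
    for d in ctrl.outline_of(c,l)[:2]:
        m=np.argwhere(d["mask"]);print(c,l,d["rect"],round(d["conf"],2),len(m),m.mean(0)[::-1].round(1))
base=[(-.13,.135,.02),(.17,.135,.02),(.17,-.135,.02),(-.13,-.135,.02)]
tb=[T(275,430),T(214,112),T(498,62),T(570,370)]; sb=[S(52,400),None,S(548,350),S(332,562)]
def f(p):
    x,y,yaw,ax,az,d=p;xj,yj,a,u=axes(yaw);O=np.array([x,y,0]);r=[]
    for b,t,s in zip(base,tb,sb):
        X=O+b[0]*xj+b[1]*yj+[0,0,b[2]]
        r.append(proj("top",X)-t)
        if s is not None:r.append(proj("side",X)-s)
    A=O+ax*xj+[0,0,az]
    # visible head corners are summarised by bbox centres
    for c,bb in(("top",(267.7,189.5,290,215)),("side",(247,164,272,186))):
        P=np.array([proj(c,A+.022*i*u+.022*j*yj+.015*k*a) for i in(-1,1) for j in(-1,1) for k in(-1,1)])
        if c=="side": r.append((P.min(0)+P.max(0))/2-[(bb[0]+bb[2])/2,(bb[1]+bb[3])/2])
        else: r.append((P.min(0)+P.max(0))/2-[(bb[0]+bb[2])/2,(bb[1]+bb[3])/2])
    tip=handle(A,yaw,d,0,.139)
    r.append(proj("top",tip)-T(228,201));r.append(proj("side",tip)-S(200,132))
    return np.concatenate(r)
s=least_squares(f,[.45,0,.19,0,.2,.047],x_scale=[.1,.1,.1,.1,.1,.01],loss="soft_l1")
p=s.x;print(p.round(4));print(f(p).reshape(-1,2).round(1).tolist())
xj,yj,a,u=axes(p[2]);A=np.array([p[0],p[1],0])+p[3]*xj+[0,0,p[4]];print("A",A.round(4))
for n in(0,.4,.8,1.2):print(n,handle(A,p[2],p[5],n).round(4))
E
```

```text
top screw_head [263.9, 189.0, 29.5, 25.0] 0.97 503 [277.6 201.2]
side screw_head [247.4, 163.7, 22.4, 24.8] 0.64 371 [259.1 175.2]
side screw_head [232.0, 153.6, 43.4, 45.8] 0.46 326 [253.6 177.4]
top nut_grip [213.7, 181.0, 68.7, 13.9] 0.92 396 [243.4 189.2]
top nut_grip [301.0, 203.4, 20.1, 29.0] 0.61 440 [311.6 218.5]
side nut_grip [232.7, 152.8, 41.0, 44.1] 0.67 232 [254.7 177. ]
[ 0.5757 -0.0422  0.197  -0.0165  0.2008  0.057 ]
[[0.3, 1.4], [-2.9, -0.8], [0.1, -0.5], [0.3, -2.1], [0.5, -1.7], [1.6, 1.0], [-0.3, -2.0], [0.5, -0.1], [-0.1, 0.2], [-0.0, -0.7], [-1.0, 0.1]]
A [ 0.5595 -0.0455  0.2008]
0 [0.5975 0.0675 0.1671]
0.4 [0.5585 0.0664 0.1475]
0.8 [0.5236 0.0483 0.1282]
1.2 [0.4984 0.0163 0.1125]
```

```bash
cat >> h.py <<'E'
from scipy.spatial.transform import Rotation as Ro
def plan(*targets):
    """rows (mm, rad) from the present pose for targets (x,y,z TCP, azimuth of tool y in deg)"""
    o=ctrl.get_obs();R=Ro.from_rotvec(o["tool_rot"]).as_matrix();az=np.degrees(np.arctan2(R[1,1],R[0,1]))
    print("t",round(o["t"],2),"tcp",o["tool_pos"].round(4),"az",az.round(1),"F",o["contact_force"].round(1),"M",o["wrist_torque"].round(3),"open",round(o["opening"],4))
    for x,y,z,t in targets:
        d=R.T@(np.array([x,y,z])-o["tool_pos"])*1000;turn=np.radians((az-t+90)%180-90)
        print("   ",d.round(1),round(turn,3))
E
python3 -c "
from h import *
plan((.5975,.0675,.27,5),(.5975,.0675,.15,5))"
```

```text
t 1.4 tcp [0.1472 0.6074 0.2313] az 76.4 F [-0.3 -0.1  0. ] M [-0.033  0.041 -0.007] open 0.0851
    [-564.8 -418.6  -38.7] 1.246
    [-564.8 -418.6   81.3] 1.246
```

```bash
python3 -m creep '[[60,0,0,-39,0.1],[60,-30,-22,-39,0.2],[60,-60,-44,-39,0.3],[60,-90,-67,-39,0.4],[60,-120,-89,-39,0.5],[60,-150,-111,-39,0.6],[60,-180,-133,-39,0.7],[60,-210,-156,-39,0.8],[60,-240,-178,-39,0.9],[60,-270,-200,-39,1.0],[60,-300,-222,-39,1.1],[60,-330,-245,-39,1.246]]'; python3 -c "
from h import *
plan((.5975,.0675,.27,5))"
```

```text
t: 2.4
tool_pos: [0.4111, 0.2901, 0.2706]
tool_rot: [2.104, 2.333, 0.001]
contact_force: [-0.1, -0.1, -0.2]
opening: 0.0656
t 2.4 tcp [0.4111 0.2901 0.2706] az 5.9 F [-0.1 -0.1 -0.2] M [ 0.048  0.025 -0.089] open 0.0656
    [-240.5  162.6    0.6] 0.016
```

```bash
python3 -m creep '[[60,-30,20,0,0],[60,-60,41,0,0],[60,-90,61,0,0],[60,-120,81,0,0],[60,-150,101,0,0],[60,-180,122,0,0],[60,-210,142,0,0],[60,-240,163,0,0.016],[60,-240,163,0,0.016],[60,-240,163,0,0.016]]'
python3 - <<'E'
from h import *
import cv2
plan((.5975,.0675,.15,5))
ims=[]
for c,(x,y) in(("top",(170,130)),("side",(190,110))):
    ims.append(cv2.resize(ctrl.get_image(c)[y:y+130,x:x+130,::-1],(400,400),interpolation=2))
cv2.imwrite("pics/above.png",np.hstack(ims))
E
```

```text
t: 3.23
tool_pos: [0.5988, 0.0691, 0.2698]
tool_rot: [-2.12, -2.318, 0.001]
contact_force: [0.3, -0.1, -0.2]
opening: 0.0655
t 3.23 tcp [0.5988 0.0691 0.2698] az 5.1 F [ 0.3 -0.1 -0.2] M [-0.058  0.007  0.018] open 0.0655
    [ -1.5  -1.3 119.8] 0.002
```

View pics/above.png

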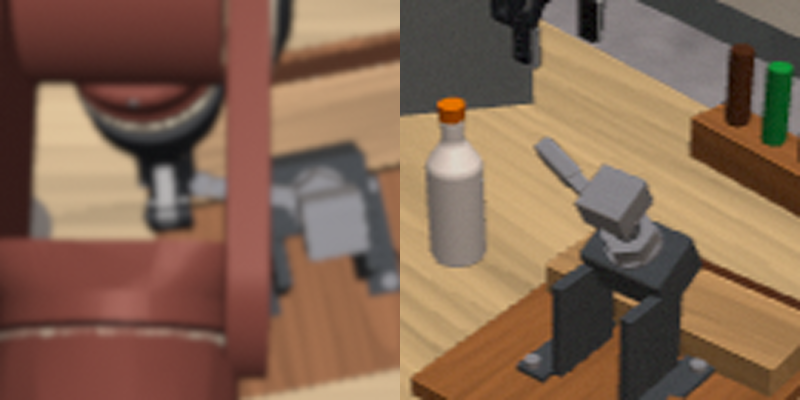

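Side view: fingertips about (240,125), straight above the handle end at about (238,160). In the top view the fingers are to the left of the handle's thick end, as the height difference would make them appear. I check the projections before going down.

```bash
python3 -c "
from h import *
X=np.array([.5988,.0691,.27])
print(proj('side',X),proj('top',X),proj('side',X-[0,0,.1]),proj('top',X-[0,0,.1]))"
```

```text
[241.84293195 128.86635107] [225.02400701 177.26290971] [241.92957822 162.38292869] [227.75931127 187.30187694]
```

```bash
python3 -m creep '[[60,0,-2,30,0],[60,0,-2,60,0],[60,0,-2,85,0],[60,0,-2,105,0],[60,0,-2,122,0],[60,0,-2,122,0],[120,0,-2,122,0],[120,0,-2,122,0],[120,0,-2,122,0],[120,0,-2,122,0]]' 20
python3 - <<'E'
from h import *
import cv2
plan((.5585,.0664,.128,15),(.5236,.0483,.109,25),(.51,.033,.10,25))
cv2.imwrite("pics/str.png",cv2.resize(ctrl.get_image("side")[110:240,190:320,::-1],(500,500),interpolation=2))
E
```

```text
t: 4.17
tool_pos: [0.5972, 0.0706, 0.1504]
tool_rot: [2.115, 2.32, 0.003]
contact_force: [0.2, 0.4, -0.7]
opening: 0.0452
t 4.17 tcp [0.5972 0.0706 0.1504] az 5.3 F [ 0.2  0.4 -0.7] M [-0.031  0.029  0.023] open 0.0452
    [ -0.6 -38.9  22.3] -0.169
    [-15.4 -75.4  41.2] -0.344
    [-29.4 -90.4  50.1] -0.344
```

View pics/str.png

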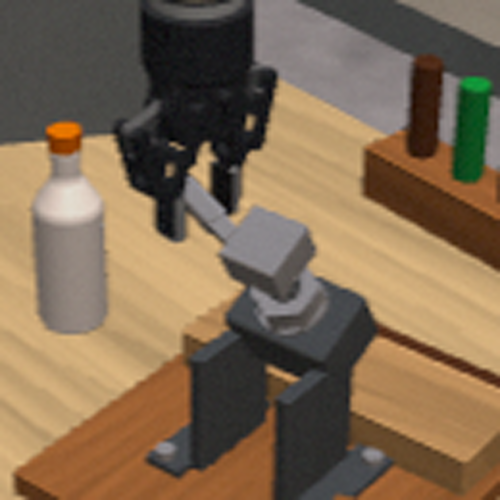

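The fingers straddle the handle end, so I swing it.

```bash
python3 -m creep '[[120,0,-13,7,-0.05],[120,0,-26,14,-0.1],[120,-1,-39,22,-0.17],[120,-5,-51,28,-0.22],[120,-10,-63,34,-0.28],[120,-15,-75,41,-0.34],[120,-22,-83,46,-0.34],[120,-29,-90,50,-0.34],[120,-29,-90,50,-0.34]]'
python3 - <<'E'
from h import *
import cv2
plan()
cv2.imwrite("pics/sw.png",cv2.resize(ctrl.get_image("side")[110:240,190:320,::-1],(500,500),interpolation=2))
E
```

```text
t: 4.97
tool_pos: [0.5088, 0.0335, 0.0985]
tool_rot: [-1.694, -2.645, -0.003]
contact_force: [1.3, 2.4, 0.6]
opening: 0.045
t 4.97 tcp [0.5088 0.0335 0.0985] az 24.7 F [1.3 2.4 0.6] M [ 0.419 -0.094 -0.005] open 0.045
```

View pics/sw.png

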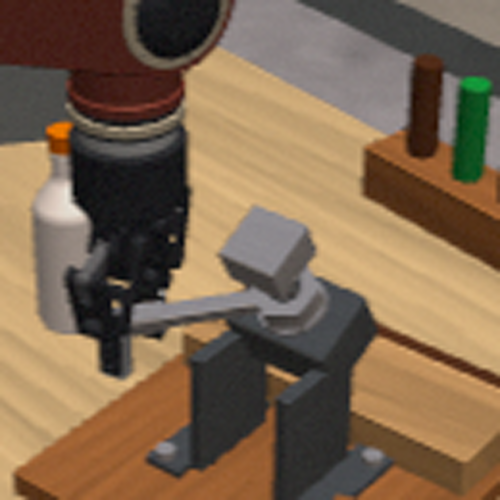

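The handle has swung from pointing back-left to pointing toward the left front, about 0.85 rad. Now I lift and go over the head.

```bash
python3 -m creep '[[60,0,5,-30,0],[0,0,5,-70,0],[0,0,5,-110,0],[0,0,5,-150,0],[0,0,5,-190,-0.12],[0,0,5,-200,-0.24]]'; python3 -c "
from h import *
plan((.5595,-.0455,.30,101.3))"
```

```text
t: 5.52
tool_pos: [0.5167, 0.0349, 0.308]
tool_rot: [1.351, 2.822, 0.006]
contact_force: [0.7, 0.9, 0.8]
opening: 0.085
t 5.52 tcp [0.5167 0.0349 0.308 ] az 38.8 F [0.7 0.9 0.8] M [ 0.006 -0.039 -0.004] open 0.085
    [-89.4 -17.1   8.7] -1.091
```

```bash
python3 -m creep '[[0,-20,-4,8,-0.12],[0,-40,-8,8,-0.24],[0,-60,-12,8,-0.36],[0,-80,-16,8,-0.48],[0,-89,-17,8,-0.6],[0,-89,-17,8,-0.72],[0,-89,-17,8,-0.84],[0,-89,-17,8,-0.96],[0,-89,-17,8,-1.08],[0,-89,-17,8,-1.09],[0,-89,-17,8,-1.09]]'
python3 - <<'E'
from h import *
import cv2
plan((.5595,-.0455,.182,101.3))
im=ctrl.get_image("side")
d=ctrl.boxes_of("side","screw_head");print([(np.round(e["rect"],1),e["conf"]) for e in d])
A=np.array([.5595,-.0455,.2008]);xj,yj,a,u=axes(.197)
im=im[:,:,::-1].copy()[60:220,180:340];im=cv2.resize(im,(640,640),interpolation=2)
for i in(-1,1):
  for j in(-1,1):
    for k in(-1,1):
      p=(proj("side",A+.022*i*u+.022*j*yj+.015*k*a)-[180,60])*4
      cv2.circle(im,tuple(int(v) for v in p+1.5),3,(0,0,255) if k>0 else (255,0,0),-1)
p=(proj("side",A+[0,0,.118])-[180,60])*4;cv2.circle(im,tuple(int(v) for v in p),3,(0,255,0),-1)
cv2.imwrite("pics/head.png",im)
E
```

```text
t: 6.43
tool_pos: [0.5561, -0.0451, 0.2909]
tool_rot: [-0.296, 3.127, -0.001]
contact_force: [1.0, -0.7, -0.1]
opening: 0.0853
t 6.43 tcp [ 0.5561 -0.0451  0.2909] az 100.8 F [ 1.  -0.7 -0.1] M [-0.013 -0.013  0.03 ] open 0.0853
    [ -3.2  -0.9 108.9] -0.009
[(array([246.9, 163.9,  25.9,  23.5]), 0.84)]
```

View pics/head.png

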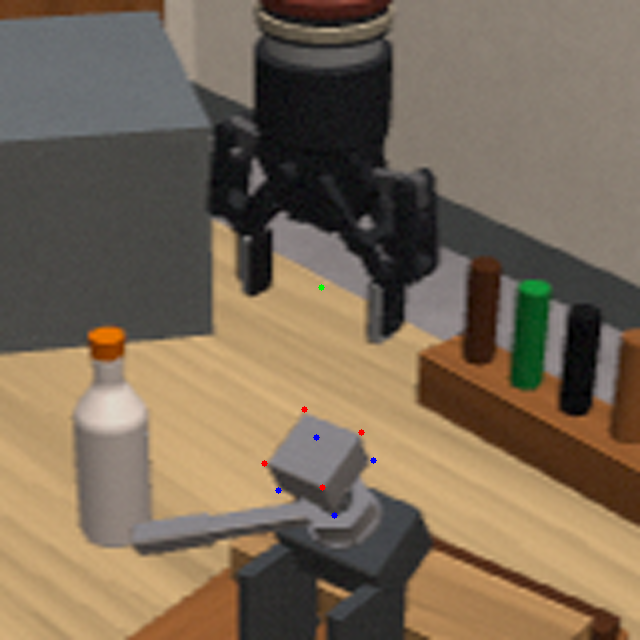

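The head shows at about (259,176) in the side view, within about 2 px of the model's corners. The open fingers are centred above it and the handle is slack at the left. I go down and grip.

```bash
python3 -m creep '[[0,-2,-1,30,0],[0,-2,-1,60,0],[0,-2,-1,85,0],[0,-2,-1,100,0],[0,-2,-1,110,0],[0,-2,-1,110,0]]'; python3 -m creep '[[90,0,0,0,0],[110,0,0,0,0],[130,0,0,0,0],[150,0,0,0,0],[150,0,0,0,0]]' 30;  python3 -c "
from h import *
plan()"
```

```text
t: 7.03
tool_pos: [0.5566, -0.0453, 0.1775]
tool_rot: [0.298, -3.123, -0.002]
contact_force: [-0.1, -0.5, -0.8]
opening: 0.0854
t: 7.45
tool_pos: [0.5587, -0.0438, 0.1828]
tool_rot: [-0.3, 3.125, 0.005]
contact_force: [-2.6, 6.7, 5.4]
opening: 0.0434
t 7.45 tcp [ 0.5587 -0.0438  0.1828] az 101.0 F [-2.6  6.7  5.4] M [ 0.957  0.478 -0.189] open 0.0434
```

```bash
python3 -m creep '[[160,0,2,0,0],[160,0,2,0,0.1],[160,0,2,1,0.2],[160,-1,2,1,0.3],[160,-1,2,1,0.4],[160,-1,2,1,0.4]]' 60;  python3 -c "
from h import *
plan()"; python3 -m creep '[[160,0,0,0,0.1],[160,0,0,1,0.2],[160,0,0,1,0.3],[160,-1,0,1,0.4],[160,-1,0,1,0.4]]' 60;  python3 - <<'E'
from h import *
import cv2
plan()
im=ctrl.get_image("side")[100:220,200:320,::-1]
cv2.imwrite("pics/turn.png",cv2.resize(im,(500,500),interpolation=2))
E
```

```text
t: 7.95
tool_pos: [0.5583, -0.0383, 0.1843]
tool_rot: [-0.325, -3.122, -0.021]
contact_force: [-16.3, 7.4, 20.0]
opening: 0.0432
t 7.95 tcp [ 0.5583 -0.0383  0.1843] az 78.1 F [-16.3   7.4  20. ] M [5.282 1.917 1.687] open 0.0432
t: 8.37
tool_pos: [0.5615, -0.0374, 0.1847]
tool_rot: [0.939, 2.996, 0.027]
contact_force: [-14.2, 12.2, 20.9]
opening: 0.0434
t 8.37 tcp [ 0.5615 -0.0374  0.1847] az 55.2 F [-14.2  12.2  20.9] M [6.033 0.142 1.53 ] open 0.0434
```

View pics/turn.png

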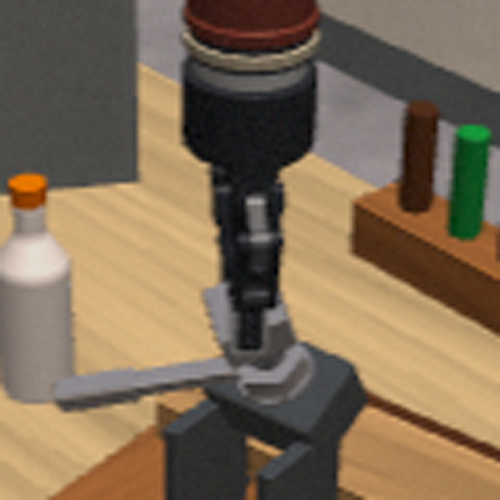

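```bash
python3 -m creep '[[60,0,0,0,0],[0,0,0,0,0],[0,0,0,0,0],[0,0,0,-30,0],[0,0,0,-60,0],[0,0,0,-60,-0.1],[0,0,0,-60,-0.2],[0,0,0,-60,-0.3],[0,0,0,-60,-0.4],[0,0,0,-60,-0.5],[0,0,0,-60,-0.6],[0,0,0,-60,-0.7]]' 20; python3 -m creep '[[0,0,0,0,-0.1],[0,0,0,0,-0.2],[0,0,0,0,-0.3],[0,0,0,0,-0.4],[0,0,0,0,-0.5],[0,0,0,0,-0.6],[0,0,0,0,-0.7],[0,0,0,0,-0.8],[0,0,0,0,-0.87],[0,0,0,0,-0.87]]'
python3 - <<'E'
from h import *
import cv2
plan((.559,-.0425,.178,145))
i=[]
for c,(x,y) in(("top",(200,140)),("side",(200,90))):
    im=ctrl.get_image(c)
    for e in ctrl.boxes_of(c,"screw_head")[:2]: print(c,np.round(e["rect"],1),e["conf"])
    i.append(cv2.resize(im[y:y+130,x:x+130,::-1],(400,400),interpolation=2))
cv2.imwrite("pics/re.png",np.hstack(i))
E
```

```text
t: 9.42
tool_pos: [0.5596, -0.0441, 0.2381]
tool_rot: [0.15, -3.138, 0.001]
contact_force: [-0.4, 0.4, -0.1]
opening: 0.0857
t: 10.25
tool_pos: [0.5596, -0.0441, 0.2381]
tool_rot: [1.453, -2.785, 0.001]
contact_force: [0.0, 0.4, 0.0]
opening: 0.0856
t 10.25 tcp [ 0.5596 -0.0441  0.2381] az 145.1 F [0.  0.4 0. ] M [-0.03  -0.019 -0.065] open 0.0856
    [-1.   1.4 60.1] 0.002
side [247.3 164.6  27.   23.4] 0.89
```

View pics/re.png

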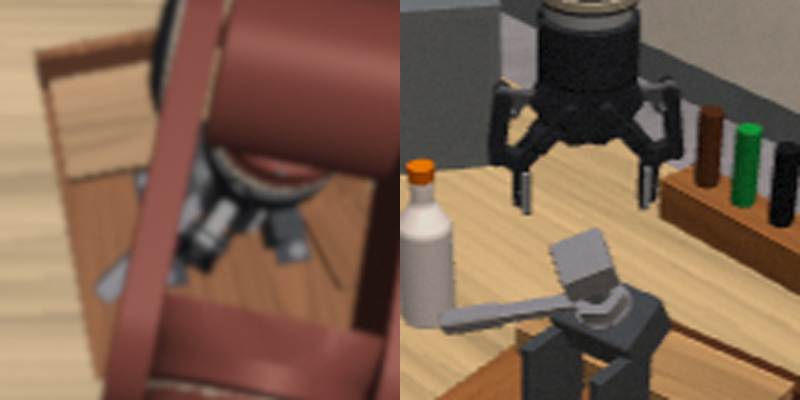

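The head now shows a rotated top face, with crop corners about (550,245), (600,229), (617,275), (566,292). I estimate its angle by comparison with the model.

```bash
python3 -c "
from h import *
xj,yj,a,u=axes(.197)
for th in (20,30,40,50):
    t=np.radians(th);A=np.array([.5595,-.0455,.1985])-.004*t*a
    n=np.cos(t)*yj+np.sin(t)*u;m=np.cos(t)*u-np.sin(t)*yj
    P=[(proj('side',A+.022*(i*n+j*m)+.015*a)-[200,90])*400/130+[400,0] for i,j in((-1,-1),(-1,1),(1,1),(1,-1))]
    print(th,np.round(P).tolist())
"
```

```text
20 [[572.0, 287.0], [616.0, 254.0], [585.0, 223.0], [541.0, 255.0]]
30 [[566.0, 287.0], [615.0, 260.0], [591.0, 224.0], [543.0, 250.0]]
40 [[560.0, 287.0], [612.0, 266.0], [598.0, 225.0], [546.0, 245.0]]
50 [[555.0, 285.0], [609.0, 272.0], [603.0, 228.0], [550.0, 241.0]]
```

```bash
python3 -m creep '[[0,0,1,20,-0.1],[0,0,1,40,-0.14],[0,0,1,58,-0.14],[0,0,1,58,-0.14],[90,0,1,58,-0.14],[120,0,1,58,-0.14],[160,0,1,58,-0.14],[160,0,1,58,-0.14],[160,0,1,58,-0.14]]' 20; python3 -c "
from h import *
plan()"; python3 -m creep '[[160,0,0,0,0.1],[160,0,0,1,0.2],[160,0,0,1,0.2]]' 20;python3 -c "
from h import *
plan()"
```

```text
t: 11.2
tool_pos: [0.5613, -0.0441, 0.1833]
tool_rot: [-1.64, 2.673, -0.01]
contact_force: [4.7, -2.6, 1.6]
opening: 0.05
t 11.2 tcp [ 0.5613 -0.0441  0.1833] az 153.1 F [ 4.7 -2.6  1.6] M [-0.534 -0.768 -0.022] open 0.05
t: 11.45
tool_pos: [0.5609, -0.0438, 0.1822]
tool_rot: [-1.363, 2.825, -0.007]
contact_force: [3.8, -3.1, 3.6]
opening: 0.0492
t 11.45 tcp [ 0.5609 -0.0438  0.1822] az 141.5 F [ 3.8 -3.1  3.6] M [-0.318 -0.527 -0.168] open 0.0492
```

```bash
for i in 1; do python3 -m creep '[[160,0,0,0,0.1],[160,0,0,1,0.2],[160,0,0,1,0.2]]' 20 >/dev/null;python3 -c "
from h import *
plan()"; python3 -m creep '[[160,0,0,0,0.1],[160,0,0,1,0.2],[160,0,0,1,0.2]]' 20 >/dev/null;python3 -c "
from h import *
plan()";python3 -m creep '[[160,0,0,0,0.1],[160,0,0,1,0.2],[160,0,0,1,0.2]]' 20 >/dev/null;python3 -c "
from h import *
plan()"; done
```

```text
t 11.7 tcp [ 0.5606 -0.0436  0.1811] az 130.1 F [ 3.  -1.5  3.9] M [-0.189 -0.377 -0.107] open 0.0479
t 11.95 tcp [ 0.5603 -0.0433  0.18  ] az 118.7 F [ 2.7 -0.5  5.4] M [-0.157 -0.286 -0.19 ] open 0.0461
t 12.2 tcp [ 0.5602 -0.0429  0.1784] az 107.3 F [3.9 0.7 4.4] M [ 0.007 -0.451 -0.184] open 0.0448
```

```bash
python3 -m creep '[[160,0,0,0,0.1],[160,0,0,1,0.2],[160,0,0,1,0.2]]' 20 >/dev/null;python3 -c "
from h import *
plan()"; python3 -m creep '[[160,0,0,0,0.1],[160,0,0,1,0.2],[160,0,0,1,0.2]]' 20 >/dev/null;python3 -c "
from h import *
plan()"
```

```text
t 12.45 tcp [ 0.56   -0.0416  0.1775] az 96.0 F [1.5 3.9 5.9] M [ 1.256 -0.323  0.437] open 0.0442
t 12.7 tcp [ 0.5595 -0.0397  0.1782] az 84.6 F [-5.9  5.  14.7] M [3.185 0.608 1.272] open 0.0441
```

```bash
python3 -m creep '[[60,0,0,0,0],[0,0,0,0,0],[0,0,0,0,0],[0,0,0,-30,0],[0,0,0,-60,0],[0,0,0,-80,0],[0,0,0,-80,0]]' 20
cat > look.py <<'E'
import sys,cv2
from h import *
plan()
im=ctrl.get_image("side");d=ctrl.outline_of("side","screw_head");print([(np.round(e["rect"],1),round(e["conf"],2)) for e in d[:2]])
m=d[0]["mask"];xj,yj,a,u=axes(.197)
def hull(th,s,dx=0,dy=0):
    t=np.radians(th);A=np.array([.5595,-.0455,.1985])-s*a
    n=np.cos(t)*yj+np.sin(t)*u;q=np.cos(t)*u-np.sin(t)*yj
    P=[proj('side',A+.022*(i*n+j*q)+.015*k*a)+[dx,dy] for i in(-1,1) for j in(-1,1) for k in(-1,1)]
    return cv2.convexHull(np.float32(P))
def iou(*p):
    g=np.zeros((384*4,512*4),np.uint8);cv2.fillConvexPoly(g,np.int32(hull(*p)*4+1.5),1);g=g[::1]
    M=BIG;return (g[R]&M[R]).sum()/(g[R]|M[R]).sum()
BIG=cv2.resize(m.astype(np.uint8),None,fx=4,fy=4,interpolation=0);R=np.s_[560:860,900:1180]
best=sorted(((iou(th,.001*s,1,dy),th,s,dy) for th in range(-45,50,5) for s in(0,2,4,6,8,10) for dy in(0,1)),reverse=True)
print([tuple(np.round(b,2).tolist()) for b in best[:8]])
cv2.imwrite(f"pics/{sys.argv[1]}.png",cv2.resize(im[120:220,210:310,::-1],(500,500),interpolation=2))
E
python3 look.py l1
```

```text
t: 13.28
tool_pos: [0.5607, -0.0437, 0.2596]
tool_rot: [0.153, 3.13, -0.002]
contact_force: [1.1, -0.4, 0.2]
opening: 0.0852
t 13.28 tcp [ 0.5607 -0.0437  0.2596] az 84.4 F [ 1.1 -0.4  0.2] M [0.031 0.014 0.007] open 0.0852
[(array([247.9, 165.2,  23.6,  22.1]), 0.75)]
[(0.9, -5.0, 0.0, 1.0), (0.89, 0.0, 0.0, 1.0), (0.89, 5.0, 0.0, 1.0), (0.88, -10.0, 0.0, 1.0), (0.88, 0.0, 4.0, 0.0), (0.88, 0.0, 2.0, 1.0), (0.88, -5.0, 2.0, 0.0), (0.88, 5.0, 2.0, 1.0)]
```

View pics/l1.png

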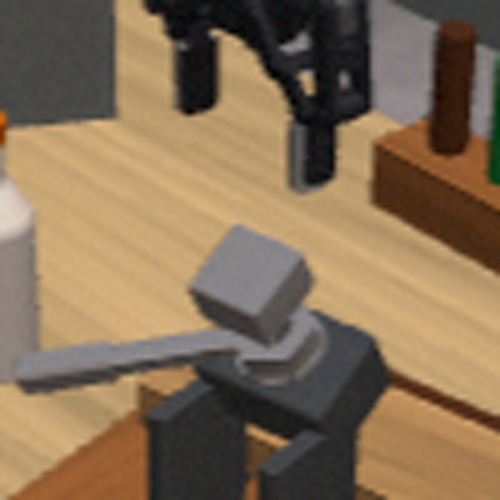

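Top-face corners in the crop: (238,226), (312,272), (262,328), (190,285). That makes the head about 5° past a quarter turn, so the screw is near 1.65 rad. I regrip flush and go on in small steps.

```bash
cat > m.py <<'E'
from h import *
plan();print("   tau6",ctrl.get_obs()["effort"][5].round(3))
E
python3 -m creep '[[0,0,0,30,-0.1],[0,0,0,60,-0.2],[0,0,0,80,-0.2],[0,0,0,80,-0.2],[100,0,0,80,-0.2],[150,0,0,80,-0.2],[160,0,0,80,-0.2],[160,0,0,80,-0.2],[160,0,0,80,-0.2]]' 20 >/dev/null; python3 m.py
python3 -m creep '[[160,0,0,0,0.1],[160,0,0,0,0.1]]' >/dev/null; python3 m.py
python3 -m creep '[[160,0,0,0,0.1],[160,0,0,0,0.1]]' >/dev/null; python3 m.py
python3 -m creep '[[100,0,0,0,0],[100,0,0,0,0],[160,0,0,0,0],[160,0,0,0,0],[160,0,0,0,0],[160,0,0,0,0]]' >/dev/null; python3 m.py
python3 -m creep '[[160,0,0,0,0.1],[160,0,0,0,0.1]]' >/dev/null; python3 m.py
```

```text
t 14.13 tcp [ 0.5596 -0.0427  0.1764] az 95.8 F [-1.3  2.9  5. ] M [0.365 0.279 0.212] open 0.045
   tau6 0.169
t 14.3 tcp [ 0.5597 -0.0412  0.1767] az 90.0 F [-3.2  4.1  6.7] M [1.866 0.234 0.654] open 0.0448
   tau6 1.184
t 14.47 tcp [ 0.5595 -0.0403  0.1771] az 84.3 F [-5.3  5.3  7.7] M [2.681 0.374 1.06 ] open 0.0449
   tau6 1.53
t 14.97 tcp [ 0.5591 -0.0424  0.1754] az 84.4 F [-2.4  4.8  6.4] M [0.742 0.328 0.314] open 0.0485
   tau6 0.299
t 15.13 tcp [ 0.5595 -0.041   0.1755] az 78.5 F [-2.1  6.1  6.5] M [ 2.041 -0.171  0.619] open 0.0485
   tau6 1.153
```

```bash
python3 -m creep '[[60,0,0,0,0],[0,0,0,0,0],[0,0,0,0,0],[0,0,0,-30,0],[0,0,0,-60,0],[0,0,0,-80,0],[0,0,0,-80,0]]' 20 >/dev/null; python3 look.py l2
python3 - <<'E'
import cv2,numpy as np
cv2.imwrite("pics/cmp.png",np.hstack([cv2.resize(cv2.imread(f"pics/{n}.png")[190:400,150:360],(390,390)) for n in("l1","l2")]))
E
```

```text
t 15.72 tcp [ 0.5612 -0.0441  0.2601] az 78.6 F [ 0.1 -0.3 -0. ] M [ 0.059  0.04  -0.044] open 0.085
[(array([249.9, 165. ,  23.9,  22.9]), 0.73)]
[(0.89, -5.0, 0.0, 1.0), (0.89, 0.0, 4.0, 0.0), (0.89, 5.0, 4.0, 0.0), (0.88, 0.0, 2.0, 1.0), (0.88, 5.0, 2.0, 1.0), (0.88, 0.0, 0.0, 1.0), (0.88, 5.0, 0.0, 1.0), (0.88, 5.0, 6.0, 0.0)]
```

View pics/cmp.png

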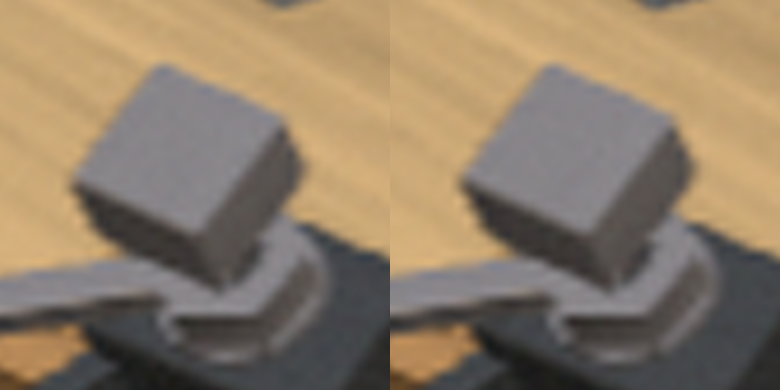

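The head has not turned between the two crops (same corners, edge slope about 26°), so it stalled under a 20 N grip at about 1.6 rad. I go on with a stronger grip but small, bounded angles, and compare the axis torque with the free stroke.

```bash
cat >> m.py <<'E'
o=ctrl.get_obs();F=o["contact_force"];M=o["wrist_torque"];a=axes(.197)[2]
print("   axis torque",round(M@a+.163*(.445*F[1]-.089*F[0]),3))
E
python3 -m creep '[[0,0,0,30,-0.1],[0,0,0,60,-0.2],[0,0,0,80,-0.32],[0,0,0,80,-0.32],[100,0,0,80,-0.32],[150,0,0,80,-0.32],[160,0,0,80,-0.32],[160,0,0,80,-0.32],[160,0,0,80,-0.32]]' 60 >/dev/null; python3 m.py
python3 -m creep '[[160,0,0,0,0.1],[160,0,0,0,0.1]]' >/dev/null; python3 m.py
python3 -m creep '[[160,0,0,0,0.1],[160,0,0,0,0.1]]' >/dev/null; python3 m.py
python3 -m creep '[[160,0,0,0,0.1],[160,0,0,0,0.1]]' >/dev/null; python3 m.py
python3 -m creep '[[100,0,0,0,0],[100,0,0,0,0],[160,0,0,0,0],[160,0,0,0,0],[160,0,0,0,0],[160,0,0,0,0]]' 20 >/dev/null; python3 m.py
```

```text
t 16.57 tcp [ 0.5597 -0.0427  0.1767] az 96.9 F [-2.4  3.1  3.6] M [0.412 0.292 0.008] open 0.0433
   tau6 0.015
   axis torque 0.062
t 16.73 tcp [ 0.5599 -0.0401  0.1766] az 91.2 F [-1.5  4.3  4.9] M [3.051 0.095 1.157] open 0.0435
   tau6 1.726
   axis torque -0.004
t 16.9 tcp [ 0.5596 -0.0395  0.1771] az 85.5 F [-3.5  5.6  8.8] M [3.666 0.458 1.398] open 0.0435
   tau6 1.957
   axis torque 0.026
t 17.07 tcp [ 0.5595 -0.0387  0.1777] az 79.8 F [-6.6  7.7 11.9] M [4.326 0.612 1.689] open 0.0434
   tau6 2.211
   axis torque 0.182
t 17.57 tcp [ 0.5591 -0.0421  0.1756] az 79.8 F [-3.1  5.8  6.2] M [1.017 0.518 0.354] open 0.0495
   tau6 0.376
   axis torque 0.283
```

```bash
python3 -m creep '[[60,0,0,0,0],[0,0,0,0,0],[0,0,0,0,0],[0,0,0,-30,0],[0,0,0,-60,0],[0,0,0,-80,0],[0,0,0,-80,0]]' 20 >/dev/null; python3 look.py l3
python3 - <<'E'
import cv2,numpy as np
for n in("l1","l2","l3"):
    im=cv2.imread(f"pics/{n}.png")[200:350,170:340]
    hsv=cv2.cvtColor(im,cv2.COLOR_BGR2HSV);m=((hsv[...,1]<45)&(hsv[...,2]>118)).astype(np.uint8)
    m=cv2.morphologyEx(m,cv2.MORPH_OPEN,np.ones((9,9)))
    k,l,s,c=cv2.connectedComponentsWithStats(m);i=l[80,85]
    cn=max(cv2.findContours((l==i).astype(np.uint8),0,1)[0],key=cv2.contourArea)
    print(n,s[i],c[i].round(1),cv2.minEnclosingTriangle(cn)[0], cv2.approxPolyDP(cv2.convexHull(cn),9,True).reshape(-1,2).tolist())
E
```

```text
t 18.15 tcp [ 0.5613 -0.044   0.2603] az 79.7 F [-0.3 -0.3  1.2] M [0.005 0.01  0.002] open 0.0853
[(array([245.7, 166.5,  25.6,  22.8]), 0.87)]
[(0.83, 0.0, 0.0, 1.0), (0.83, -5.0, 0.0, 1.0), (0.83, 5.0, 0.0, 1.0), (0.82, 0.0, 2.0, 1.0), (0.82, 10.0, 0.0, 1.0), (0.82, 5.0, 2.0, 1.0), (0.82, 0.0, 2.0, 0.0), (0.82, -5.0, 2.0, 0.0)]
l1 [  24   26  104   87 5469] [75.9 69.1] 10029.59814453125 [[64, 26], [127, 51], [88, 112], [24, 87]]
l2 [  26   26  102   87 5433] [76.1 69. ] 9813.714111328125 [[64, 26], [127, 51], [88, 112], [26, 87]]
l3 [  26   26  102   87 5455] [76.1 69.1] 9822.30224609375 [[64, 26], [127, 51], [88, 112], [26, 87]]
```

Run:
```python
from h import *
import cv2
for n,im in(("start",cv2.imread("pics/side0.png")),):
    im=cv2.resize(im[120:220,210:310],(500,500),interpolation=2)[180:350,170:340]
    hsv=cv2.cvtColor(im,cv2.COLOR_BGR2HSV);m=((hsv[...,1]<45)&(hsv[...,2]>118)).astype(np.uint8)
    m=cv2.morphologyEx(m,cv2.MORPH_OPEN,np.ones((9,9)))
    k,l,s,c=cv2.connectedComponentsWithStats(m);i=l[90,85]
    cn=max(cv2.findContours((l==i).astype(np.uint8),0,1)[0],key=cv2.contourArea)
    print(n,s[i],c[i].round(1)-[0,20],[(p-[0,20]).tolist() for p in cv2.approxPolyDP(cv2.convexHull(cn),9,True).reshape(-1,2)])
A=np.array([.5595,-.0455,.1985]);a=axes(.197)[2]
for s in(0,.004,.0063,.008):print(s,((proj("side",A+(.015-s)*a)-proj("side",A+.015*a))*5).round(1))
```

```text
start [   0   26  125   98 6520] [63.3 57. ] [[0, 6], [87, 26], [124, 50], [88, 100], [72, 102], [21, 80]]
0 [0. 0.]
0.004 [2.1 4.7]
0.0063 [3.3 7.3]
0.008 [4.2 9.3]
```

The head was about 7 px lower than at the start in the 5x crop, which is about 1.57 rad. Each time it sprang back to the same angle after being turned further. That is what the foot's spring does when it unwinds to the 0.15 N m friction level, about 37 N at 4 mm/rad. The foot is therefore bearing, and I go to the handle.

```bash
python3 -c "
from h import *
plan((.5613,-.044,.31,79.7),(.510,.035,.31,24.7),(.510,.035,.099,24.7))"
```

```text
t 18.25 tcp [ 0.5592 -0.0435  0.2551] az 79.7 F [-1.5 -0.4 -0.7] M [ 0.06  -0.035  0.022] open 0.0854
    [ -2.2  -0.1 -54.9] 0.0
    [ 62.3  68.5 -55. ] 0.96
    [ 62.8  68.6 156. ] 0.96
```

```bash
python3 -m creep '[[60,0,0,-30,0],[60,0,0,-50,0.1],[60,20,22,-50,0.2],[60,40,44,-50,0.3],[60,62,68,-50,0.4],[60,62,68,-50,0.5],[60,62,68,-50,0.6],[60,62,68,-50,0.7],[60,62,68,-50,0.8],[60,62,68,-50,0.9],[60,62,68,-50,0.96],[60,62,68,-50,0.96]]' >/dev/null
python3 - <<'E'
from h import *
import cv2
plan((.510,.035,.099,24.7))
cv2.imwrite("pics/h2.png",cv2.resize(ctrl.get_image("side")[80:230,180:330,::-1],(500,500),interpolation=2))
for b in(.6,.7,.8,.9,1.0):print(b,((proj("side",handle(np.array([.5595,-.0455,.1985]),.197,.055,b,.139))-[180,80])*500/150).round())
E
```

```text
t 19.25 tcp [0.5091 0.0348 0.3018] az 24.7 F [ 0.4  0.3 -0.2] M [ 0.062  0.043 -0.003] open 0.0652
    [ -0.5   1.6 202.8] -0.0
0.6 [125. 335.]
0.7 [119. 349.]
0.8 [115. 364.]
0.9 [113. 378.]
1.0 [112. 393.]
```

View pics/h2.png

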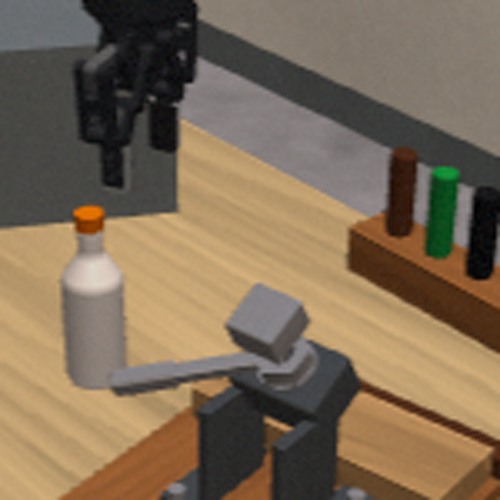

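The handle tip is at crop (115,380), so the nut is at about 0.9 rad. Down and straddle.

```bash
python3 -m creep '[[60,0,4,40,0],[60,0,4,80,0],[60,0,4,120,0],[60,0,4,150,0],[60,0,4,180,0],[60,0,4,198,0],[60,0,4,198,0],[110,0,4,198,0],[150,0,4,198,0],[150,0,4,198,0],[150,0,4,198,0]]' 20; python3 -c "
from h import *
A=np.array([.559,-.045,.1985])
for n in(.8,.6,.4,.2,0,-.1,-.2):
    X=handle(A,.197,.055,n);plan((X[0],X[1],X[2]-.0187,5+20*n/.8))
" | grep -v tcp
```

```text
t: 20.22
tool_pos: [0.5149, 0.0365, 0.1084]
tool_rot: [1.692, 2.643, 0.003]
contact_force: [-0.7, -0.4, -0.8]
opening: 0.0348
    [ 7.9 11.7 -0.6] -0.004
    [11.  31.4 -9.9] 0.083
    [  9.7  51.  -19.7] 0.171
    [  4.   69.8 -29.6] 0.258
    [ -5.7  87.  -39.1] 0.345
    [-11.9  94.8 -43.7] 0.389
    [-19.1 102.  -48.1] 0.432
```

```bash
python3 -m creep '[[150,8,12,-1,0],[150,10,22,-5,0.04],[150,11,31,-10,0.08],[150,10,41,-15,0.13],[150,10,51,-20,0.17],[150,7,60,-25,0.21],[150,4,70,-30,0.26],[150,0,78,-34,0.3],[150,-3,83,-37,0.32],[150,-3,83,-37,0.32]]' ; python3 m.py; python3 -m creep '[[150,-1,2,-1,0],[150,-3,4,-2,0],[150,-3,4,-2,0]]' ; python3 m.py
```

```text
t: 21.05
tool_pos: [0.5893, 0.0706, 0.1438]
tool_rot: [-2.091, -2.338, 0.0]
contact_force: [-5.9, 4.2, 1.6]
opening: 0.0357
t 21.05 tcp [0.5893 0.0706 0.1438] az 6.4 F [-5.9  4.2  1.6] M [ 0.505  0.819 -0.108] open 0.0357
   tau6 0.016
   axis torque -0.008
t: 21.3
tool_pos: [0.592, 0.0686, 0.1448]
tool_rot: [-2.088, -2.336, 0.002]
contact_force: [-8.2, 7.1, 0.4]
opening: 0.0352
t 21.3 tcp [0.592  0.0686 0.1448] az 6.4 F [-8.2  7.1  0.4] M [ 1.03   1.319 -0.201] open 0.0352
   tau6 -0.217
   axis torque -0.119
```

Still moving. I push on until the stop shows as a clear rise in force.

```bash
for i in 1; do python3 -m creep '[[150,-1,2,-1,0],[150,-2,4,-2,0],[150,-2,4,-2,0]]' ; python3 -m creep '[[150,-1,2,-1,0],[150,-2,4,-2,0],[150,-2,4,-2,0]]'; python3 -m creep '[[150,-1,2,-1,0],[150,-2,4,-2,0],[150,-2,4,-2,0]]'; done
```

```text
t: 21.55
tool_pos: [0.5958, 0.0676, 0.1467]
tool_rot: [-2.087, -2.335, 0.002]
contact_force: [-9.7, 8.4, 1.1]
opening: 0.0352
t: 21.8
tool_pos: [0.5998, 0.0664, 0.1486]
tool_rot: [-2.086, -2.335, 0.002]
contact_force: [-9.0, 9.3, 0.9]
opening: 0.0351
t: 22.05
tool_pos: [0.6017, 0.066, 0.1493]
tool_rot: [-2.082, -2.33, 0.006]
contact_force: [-15.6, 11.9, 1.5]
opening: 0.0352
```

```bash
python3 -m creep '[[150,0,2,-1,0],[150,0,3,-1,0],[150,0,3,-1,0]]' ; python3 -m creep '[[150,0,-6,2,0],[100,0,-6,2,0],[60,0,-6,2,0],[60,0,-6,2,0],[60,0,-6,-30,0],[60,0,-6,-70,0],[60,0,-6,-110,0],[60,0,-6,-150,0],[60,0,-6,-150,0]]'
python3 - <<'E'
from h import *
import cv2
plan()
im=ctrl.get_image("side");cv2.imwrite("pics/end.png",cv2.resize(im[110:290,180:390,::-1],(700,600),interpolation=2))
for l in("tin_center","glue_center","tape_center","offcut_center","screw_head"):
    for c in("side","top"):
        if c=="top":ctrl.get_image("top")
        print(l,c,[(np.round(d["rect"]).tolist(),round(d["conf"],2)) for d in ctrl.boxes_of(c,l)][:1])
E
```

```text
t: 22.3
tool_pos: [0.602, 0.0662, 0.1491]
tool_rot: [-2.078, -2.327, 0.015]
contact_force: [-22.8, 10.5, 3.7]
opening: 0.035
t: 23.05
tool_pos: [0.6084, 0.0608, 0.315]
tool_rot: [2.084, 2.331, 0.019]
contact_force: [1.1, 0.1, 2.1]
opening: 0.0658
t 23.05 tcp [0.6084 0.0608 0.315 ] az 6.4 F [1.1 0.1 2.1] M [ 0.004 -0.039 -0.018] open 0.0658
tin_center side [([329.0, 240.0, 43.0, 40.0], 0.72)]
tin_center top [([343.0, 158.0, 37.0, 37.0], 0.82)]
glue_center side [([194.0, 142.0, 23.0, 54.0], 0.58)]
glue_center top [([215.0, 180.0, 67.0, 15.0], 0.43)]
tape_center side [([248.0, 166.0, 25.0, 21.0], 0.68)]
tape_center top [([340.0, 217.0, 36.0, 36.0], 0.8)]
offcut_center side [([265.0, 239.0, 30.0, 26.0], 0.85)]
offcut_center top [([302.0, 204.0, 22.0, 26.0], 0.83)]
screw_head side [([247.0, 167.0, 27.0, 21.0], 0.88)]
screw_head top [([264.0, 189.0, 25.0, 23.0], 0.72)]
```

View pics/end.png

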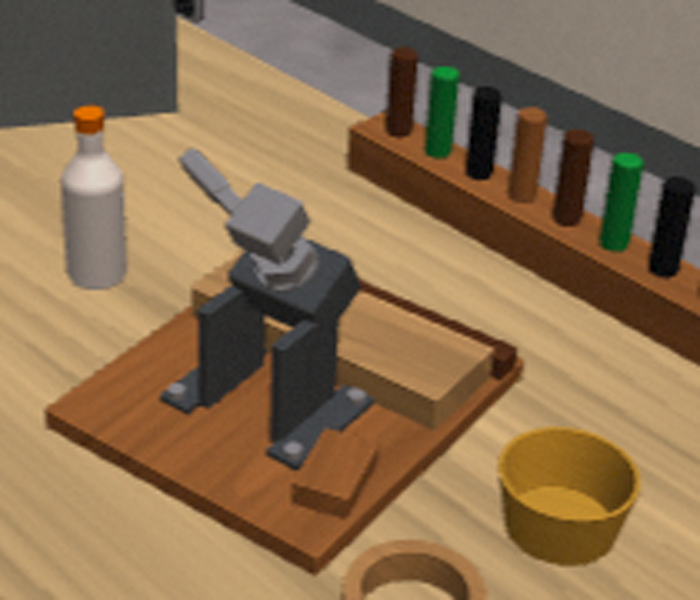

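The handle tip is at about (236,157), against (237,158) when it was tight at the start. The head has not moved and the bystanders are in place. The arm is clear, so I hand in.

```bash
python3 -c "
from station import ctrl
print(ctrl.finish_job())"
```

```text
the job is handed in; nothing more can be done
None
```

I did all three steps and handed the job in, but I could not confirm directly that the foot bears on the board, because the foot is hidden from the cameras.

- **Slackening:** I swung the jam nut's handle over to about 0.9 rad, judged from the side picture.
- **Screwing in:** I turned the square head in with regrips to about 1.57 rad. Any further turn sprang back to exactly the same angle. I take that as the foot bearing on the board, with an estimated 35–40 N left once the thread's friction holds it.
- **Tightening:** I swung the handle back until the force rose clearly against the stop, from about 13 N to about 25 N. I then let go and lifted clear.

**Last checks:**
- The handle tip is back within about 1 px of where it was when tight at the start.
- The force on the tool is near zero and the arm is clear.
- The tin and offcut boxes are within 1–2 px of their starting boxes, and the tape's within a few px in the top view. The glue bottle stood in the same place in the side picture.

**What disagreed:**
- The wrist torque during the screwing was distorted by gripping the tilted head with a vertical tool. The torque rise was therefore unclear, and I relied on the spring-back instead.
- The networks' last glue box (top) and tape box (side) were false detections; they fell on the handle and the screw head.

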